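# Find the heavy side of a soaked grinding wheel and hold it down

### The arm

A 6-joint arm with a two-finger parallel gripper is mounted at the origin on the work surface. World frame = base frame: x ahead of the robot, y to its left, z up, the work surface at z = 0. Lengths are in m, angles in rad, forces in N, time in s.
With the tool pointing down it reaches from about 0.425 to 0.95 m from the base axis. Payload 3.5 kg.
Tool frame: the origin (TCP) lies on the centre line of the jaws, within the pads' length; the fingertips stand 8 mm ahead of it and the grasp point (between the pads) lies 11 mm behind it; z points along the fingers, y is the line along which they close (so a half turn about z gives the same grasp; the last joint's range is limited). The gripper opens to 85 mm and grips with 20 to 120 N. Pads are 22 mm wide; open, the fingers measure 114 mm over their backs; the gripper's body (76 mm by 85 mm) begins 54 mm behind the grasp point. The pads swing forward as they close: fully open they stand 13 mm farther back than shut.
Start: joints at [1.083, 0.286, 1.577, -0, 1.279, -0.15], TCP at [0.224, 0.637, 0.205] pointing down, gripper open.
Joint ranges: [-2.77, 2.77], [-0.9, 2.22], [0.21, 2.48], [-1.53, 4.67], [0.24, 2.81], [-2.84, 2.84]. Speed limits (rad/s): [2.79, 2.79, 3.14, 3.14, 3.14, 3.14].

### API

Orientations are given as a unit quaternion [x, y, z, w].
In Python, from plant import ctrl gives the robot as it stands. The module is installed in compiled form; this text tells all that it offers.
- The arm moves only by the tool send_rows, never from a script. Its argument "steps" is a list of rows, each a list of 5 numbers: the shift along the tool's x, y, z in m, then the turn about the tool's z in degrees, then the opening, from -1 (shut) to 1 (fully open). A call has 1 to 12 rows; each row is the pose to reach, as a shift and turn from the pose commanded when the call began, along the tool's axes at that moment; what a row does not reach only later rows make up. A row lasts 1/10 s, in which the tool goes at most 50 mm and 8.59 degrees, less where a joint would pass 70% of its speed; a pose out of reach is approached as far as the arm can. A call with a gripper value outside its range is refused whole. The fingers move at their own pace and stop on an object; "squeeze" is the grip in N (left out, the last holds). Time passes only in rows, so rows that repeat a pose let the fingers close. It gives the time, the measured TCP pose, the force, the opening and the grip force at its end, in the units of the state.
- ctrl.get_state(): the state, without advancing time (a new reading comes with each control period).
- ctrl.read_camera(name): name is "scene" or "top" or "wrist"; returns the picture (480x640x3 uint8, red, green, blue); there is no depth.
- ctrl.calibration(name): a dict with "intrinsics" (3x3 intrinsics, pixels), "extrinsics" (4x4, takes a point from world to camera coordinates); the wrist camera has in their place "tool_from_camera" (4x4, takes a point from camera to tool coordinates, whose origin is the TCP and whose axes are the flange's). Camera axes: x right, y up, looking along -z (the intrinsics and any distortion apply to the point x, -y, -z); pixel columns grow to the right and rows downward; lengths in m; the calibration is good to about 2 mm. A picture is of the moment at which its call begins: read the wrist's pose just before it. calibration takes no time and is no camera call.
- ctrl.sign_off(): hands the job in; it is judged then, once.
The state is a dict: "time": time; "qpos": joint angles; "dq": joint speeds; "joint_efforts": joint torques, N m; "eef_pos": TCP position; "tcp_rot": TCP orientation; "contact_force": force on the tool from outside, world axes, zero at the start; "wrist_torque": the same for the moment, N m; "opening": opening from 0.0 (shut) to 1.0 (fully open); "finger_force": force on a finger pad.
Only numpy, scipy, OpenCV 4.12 (cv2) and the standard library are available. Lean on these libraries where they do the work, as an engineer would, in place of code of your own. Each camera call takes 0.05 s, during which the arm holds its last target. There are 200 camera calls.

### The job

The wet-grinding wheel on the balancing stand was left standing in its water trough and has soaked up water on one side; you cannot see which. Turn it by hand and let go so that it swings freely, work out from the swing where its heavy side is (the bearings drag a little, so it can stop well to one side of the true place), then grip the wheel and hold it still with the heavy side straight down so that I can mark it. Finish while still holding the wheel, and leave the dishes, the mug and the rubbing stone where they are.

Things in the scene. Friction and masses are not known exactly. Their poses are not given: they have to be found in the camera images.
- stand: Grey steel wheel-balancing stand, fixed to the bench. Origin: centre of the underside of its 210 x 150 x 14 mm base; x along the wheel's arbor, y across it, z up. At x = +/-82 mm an upright 12 mm thick reaches 90 mm above the bench; inside each, two overlapping steel discs (68 mm diameter, tops 115 mm above the bench) carry the arbor.
- hub (a point): Centre of the grinding wheel, on the arbor's axis, 115 mm above the stand's origin; does not turn with the wheel (axes as the stand's). The wheel is an upright grey stone disc, 150 mm diameter, 25 mm thick. Flanges of 56 mm diameter stand 13 mm proud of each face, a nut 22 mm; the 16 mm arbor reaches 95 mm to each side. Outside the flanges the stone can be pinched across the rim from above.
- wheel (a joint): Turn of the wheel about the arbor, rad. Grows as the rim's top moves towards the stand's -y (right-handed about the stand's x); turns freely without end. At 0 the white line points straight up. Wheel and arbor weigh 0.85 kg, the water, sitting at one place 46 mm from the axis, 64 to 100 g. Dry bearing drag 0.013 N m. At the start the wheel may be swinging for the first seconds.
- line (a point): Outer end of the white painted line on the wheel, at the rim, 75 mm from the axis; turns with the wheel. The line runs radially on both faces and across the rim. It is no sign of the heavy side, which lies anywhere round the wheel, elsewhere each time, but stays put in the wheel and cannot be seen.
- axle (a point): Free end of the arbor, on its axis, 95 mm from the hub along the stand's +x. Let go with the heavy side well off the vertical, the wheel swings like a pendulum (1.2 to 2 s to and fro) and stops in 1 to 4 s, up to 27 degrees to either side of heavy side down; with the heavy side within 27 degrees of straight up it can stay standing.
- bowl_a: White square cast dish, 116 mm over the rim, 52 mm high, standing on the bench; leave alone. Origin: centre of its underside.
- bowl_b: A second dish like the first; leave alone.
- mug: Black mug, 80 mm diameter, 95 mm high; leave alone. Origin: centre of its underside.
- rubstone: Brick-coloured rubbing stone, 150 x 50 x 22 mm, lying on the bench; leave alone. Origin: centre of its underside.

How it is judged:
By the outcome, as a careful person would: the job done as asked, in the order asked, and still so for the second after the job is handed in, while the arm keeps its last pose, push and grip.
It also fails if it takes over 64 s, if anything falls off the work surface, if the arm or the gripper's body presses on something with over 40 N, if the wrist force passes 120 N, or if a joint passes its speed limit or range.

## Working session

There is one attempt and no reset: what is moved stays moved. The work goes in short steps, Python scripts to look and compute and a tool call to move; the robot and the scene stay as the last step left them, time stands still between calls to the robot, and variables do not carry over. Pictures are saved under pics/ and viewed, at most 10 in all, crops included, and the job is handed in when it is done.

Besides the shell and the picture viewer there is one more tool, called by a JSON object that holds its "name" and its "arguments". send_rows: Moves the arm, as the interface text tells. Its arguments: {"type":"object","properties":{"steps":{"type":"array","items":{"type":"array","items":{"type":"number"}}},"squeeze":{"type":"number"}},"required":["steps"]}

```bash
mkdir -p pics
python3 - <<'E'
from plant import ctrl
import cv2,numpy as np
np.set_printoptions(precision=4,suppress=True)
for n in("scene","top"):
    im=ctrl.read_camera(n); cv2.imwrite(f"pics/{n}0.png",im[:,:,::-1]); c=ctrl.calibration(n); print(n,c)
s=ctrl.get_state(); print(s['time'],s['eef_pos'],s['tcp_rot'],s['opening']); print(ctrl.calibration("wrist"))
E
```

```text
scene {'intrinsics': array([[583.7464,   0.    , 307.0113],
       [  0.    , 583.7464, 249.3872],
       [  0.    ,   0.    ,   1.    ]]), 'extrinsics': array([[-0.0175,  0.9998,  0.0066,  0.0123],
       [-0.8637, -0.0185,  0.5036,  0.371 ],
       [ 0.5037,  0.0031,  0.8639, -1.7727],
       [ 0.    ,  0.    ,  0.    ,  1.    ]])}
top {'intrinsics': array([[490.0418,   0.    , 323.4524],
       [  0.    , 490.0418, 246.2597],
       [  0.    ,   0.    ,   1.    ]]), 'extrinsics': array([[-0.0118, -0.9999, -0.0075,  0.0288],
       [ 0.9918, -0.0127,  0.1273, -0.516 ],
       [-0.1273, -0.0059,  0.9918, -1.1032],
       [ 0.    ,  0.    ,  0.    ,  1.    ]])}
0.1 [0.2234 0.6363 0.2032] [ 0.1681  0.9858 -0.001  -0.0003] 1.000467194215077
{'intrinsics': array([[338.0623,   0.    , 322.1963],
       [  0.    , 338.0623, 240.3348],
       [  0.    ,   0.    ,   1.    ]]), 'tool_from_camera': array([[-0.0014,  0.9586,  0.2848,  0.0715],
       [ 1.    ,  0.0012,  0.0008, -0.0004],
       [ 0.0004,  0.2848, -0.9586, -0.1687],
       [ 0.    ,  0.    ,  0.    ,  1.    ]])}
```

View pics/scene0.png

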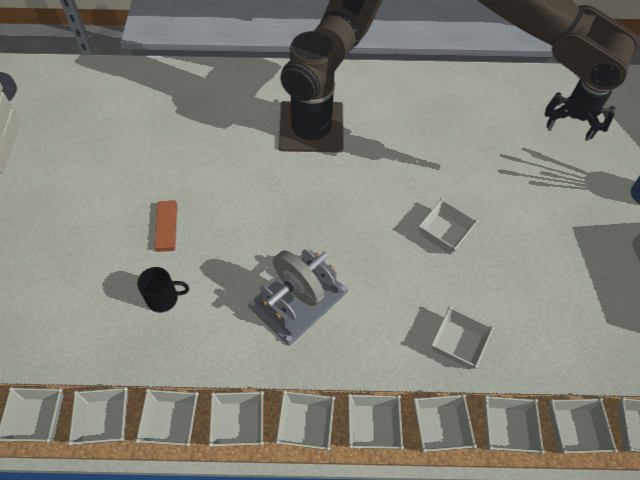

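View pics/top0.png

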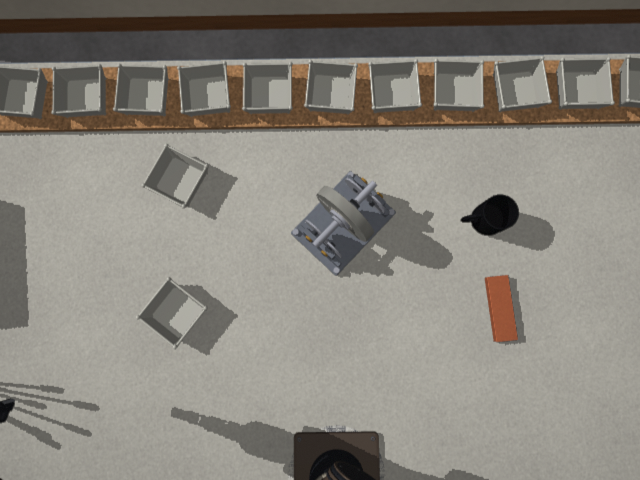

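The scene shows the stand with the wheel at about (298,280). In the top view it is at about (343,215), with the arbor running diagonally from (372,187) to (317,243). I'll zoom in for the arbor ends and the line.

Run:
```python
import cv2,numpy as np
a=cv2.imread("pics/scene0.png")[240:350,240:355]; b=cv2.imread("pics/top0.png")[165:275,285:400]
f=lambda x:cv2.resize(x,None,fx=3.4,fy=3.4,interpolation=cv2.INTER_CUBIC)
cv2.imwrite("pics/zoom0.png",np.hstack([f(a),f(b)]))
```

```text
(no output)
```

View pics/zoom0.png

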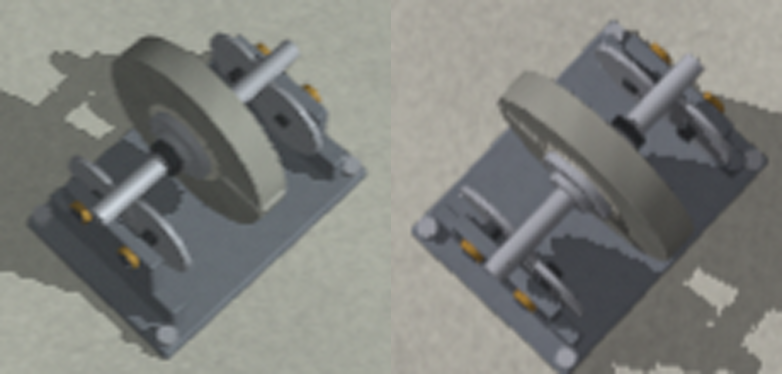

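```bash
cat > h.py <<'E'
from plant import ctrl
import cv2,numpy as np
from scipy.spatial.transform import Rotation as R
np.set_printoptions(precision=4,suppress=True)
F=np.diag([1.,-1,-1,1])
def P(name,state=None):
    "K, world->cv camera 4x4"
    c=ctrl.calibration(name)
    if name!="wrist": return c["intrinsics"],F@c["extrinsics"]
    s=state; T=np.eye(4); T[:3,:3]=R.from_quat(s['tcp_rot']).as_matrix(); T[:3,3]=s['eef_pos']
    return c["intrinsics"],F@np.linalg.inv(T@c["tool_from_camera"])
def proj(name,X,state=None):
    K,E=P(name,state); q=np.atleast_2d(X)@E[:3,:3].T+E[:3,3]; q=q@K.T; return q[:,:2]/q[:,2:]
def ray(name,uv,state=None):
    K,E=P(name,state); Ei=np.linalg.inv(E)
    return Ei[:3,3],Ei[:3,:3]@np.linalg.inv(K)@np.array([uv[0],uv[1],1.])
def onplane(name,uv,n,d,state=None):
    o,r=ray(name,uv,state); return o+r*(d-o@n)/(r@n)
def tri(u1,u2):
    A=[K@E[:3] for K,E in(P("scene"),P("top"))]
    X=cv2.triangulatePoints(A[0],A[1],np.float64(u1),np.float64(u2)).ravel(); return X[:3]/X[3]
E
python3 - <<'E'
from h import *
a=tri((269.4,303.8),(374.1,183.2)); b=tri((326.5,253.2),(315.3,243.8))
print(a,b,np.linalg.norm(a-b)); m=(a+b)/2; d=a-b; print(m,np.degrees(np.arctan2(d[1],d[0])))
for n,u in(("scene",(269.4,303.8)),("scene",(326.5,253.2)),("top",(374.1,183.2)),("top",(315.3,243.8))): print(n,onplane(n,u,np.array([0,0,1.]),.115))
s=ctrl.get_state(); print(R.from_quat(s['tcp_rot']).as_matrix())
E
```

```text
[ 0.6435 -0.0894  0.1139] [0.5104 0.0414 0.1221] 0.1868492762186365
[ 0.577 -0.024  0.118] -44.51856819933238
scene [ 0.6441 -0.0887  0.115 ]
scene [0.5064 0.0432 0.115 ]
top [ 0.6432 -0.0903  0.115 ]
top [0.5113 0.0395 0.115 ]
[[-0.9435  0.3314 -0.001 ]
 [ 0.3314  0.9435 -0.0019]
 [ 0.0003 -0.0021 -1.    ]]
```

{"name": "send_rows", "arguments": {"steps": [[-0.03,-0.024,-0.04,8,1],[-0.07,-0.055,-0.06,17,1],[-0.734,-0.59,-0.06,115,1],[-0.734,-0.59,-0.06,115,1],[-0.734,-0.59,-0.06,115,1],[-0.734,-0.59,-0.06,115,1],[-0.734,-0.59,-0.06,115,1],[-0.734,-0.59,-0.06,115,1],[-0.734,-0.59,-0.06,115,1],[-0.734,-0.59,-0.06,115,1],[-0.734,-0.59,-0.06,115,1],[-0.734,-0.59,-0.06,115,1]]}}

```text
time: 1.3
eef_pos: [0.5307, 0.1421, 0.2626]
tcp_rot: [0.876, 0.483, -0.0, -0.0]
contact_force: [1.9, -0.2, -0.8]
opening: 0.998
finger_force: 0.0
```

Run:
```python
from h import *
s=ctrl.get_state(); M=R.from_quat(s['tcp_rot']).as_matrix(); print(s['time'],s['eef_pos'],M,s['qpos'])
u=np.array([.713,-.701]); t=np.array([.577,-.024])+.2*u
d=np.r_[t,.26]-s['eef_pos']; print(d@M, 'turn',-(-44.5-np.degrees(np.arctan2(M[1,1],M[0,1]))))
```

```text
1.3 [0.5307 0.1421 0.2626] [[ 0.5337  0.8457 -0.0005]
 [ 0.8457 -0.5337  0.0001]
 [-0.0002 -0.0004 -1.    ]] [ 0.0769 -0.0321  1.8217  0.0001  1.3524  0.6398]
[-0.1582  0.3232  0.0024] turn 12.244138056882257
```

{"name": "send_rows", "arguments": {"steps": [[-0.15,0.31,0,12,1],[-0.15,0.31,0,12,1],[-0.15,0.31,0,12,1],[-0.15,0.31,0,12,1],[-0.15,0.31,0,12,1],[-0.15,0.31,0,12,1],[-0.15,0.31,0,12,1],[-0.15,0.31,0,12,1],[-0.15,0.31,0,12,1]]}}

```text
time: 2.2
eef_pos: [0.7139, -0.1479, 0.2611]
tcp_rot: [0.92, 0.391, -0.001, -0.001]
contact_force: [-0.1, 0.4, -0.6]
opening: 0.998
finger_force: 0.0
```

Run:
```python
from h import *
import pickle
L=[]
for i in range(16):
    s=ctrl.get_state(); im=ctrl.read_camera("wrist"); L.append((s['time'],s['eef_pos'],s['tcp_rot'],im))
pickle.dump(L,open("w0.pkl","wb")); print(L[0][:3],L[-1][:3])
ims=[l[3] for l in L]; print([int(cv2.absdiff(ims[i],ims[i+1]).sum()) for i in range(15)])
cv2.imwrite("pics/w0.png",ims[-1][:,:,::-1])
st=dict(eef_pos=L[-1][1],tcp_rot=L[-1][2]); u=np.array([.713,-.701,0]);h=np.array([.577,-.024,.115]); print(proj("wrist",[h,h+u*.095],st))
```

```text
(2.2, array([ 0.7139, -0.1479,  0.2611]), array([ 0.9205,  0.3908, -0.001 , -0.0012])) (2.95, array([ 0.7142, -0.1471,  0.2629]), array([ 0.9201,  0.3916, -0.    , -0.    ]))
[3957173, 3413477, 3060937, 2835294, 2723224, 2709356, 2699879, 2706309, 2697347, 2687006, 2670419, 2629745, 2615242, 2583381, 2560152]
[[130.2323 225.4247]
 [228.7858 226.3236]]
```

View pics/w0.png

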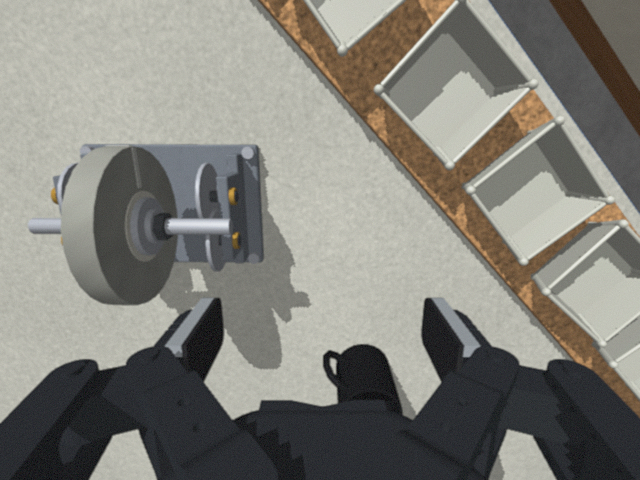

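The wheel face is visible. The hub is near (155,225), the arbor end is at (230,227) where predicted, and a faint line runs from (134,150) to (140,180). I'll track the line by unwrapping the face plane.

```bash
cat >> h.py <<'E'
U=np.array([.713,-.701,0]); T=np.array([.701,.713,0]); H=np.array([.577,-.024,.115]); Z=np.array([0,0,1.])
A=np.arange(-180,180,1.); RR=np.arange(.033,.073,.001)
def polar(im,pos,rot):
    a,r=np.meshgrid(np.radians(A),RR)
    X=H+.0125*U+r[...,None]*(np.cos(a)[...,None]*Z+np.sin(a)[...,None]*T)
    uv=proj("wrist",X.reshape(-1,3),dict(eef_pos=pos,tcp_rot=rot)).astype(np.float32).reshape(*a.shape,2)
    return cv2.remap(im.mean(2).astype(np.float32),uv[...,0],uv[...,1],cv2.INTER_LINEAR)
def score(p):
    "line contrast per angle (bright line about 3 deg wide)"
    k=lambda s:np.roll(p,s,1)
    c=(k(1)+p+k(-1))/3-np.maximum((k(5)+k(6)+k(7))/3,(k(-5)+k(-6)+k(-7))/3)
    return np.median(c,0)
def angle(im,pos,rot,near=None,win=40):
    s=score(polar(im,pos,rot))
    if near is not None: s=np.where(np.abs((A-near+180)%360-180)<win,s,-99)
    i=int(np.argmax(s)); w=np.maximum(s[np.arange(i-2,i+3)%360],0); w/=w.sum()+1e-9
    return A[i]+w@np.arange(-2,3),s[i]
E
python3 - <<'E'
from h import *
import pickle
L=pickle.load(open("w0.pkl","rb"))
for l in L: print(l[0],[round(float(x),1) for x in angle(l[3],l[1],l[2])])
p=polar(L[-1][3],*L[-1][1:3]); cv2.imwrite("pics/p0.png",cv2.resize(p,(720,200)))
print(np.sort(score(p))[-8:],A[np.argsort(score(p))[-8:]])
E
```

```text
2.2 [-167.4, 58.6]
2.25 [-167.4, 61.4]
2.3 [-167.2, 61.2]
2.35 [-167.0, 41.8]
2.4 [-167.2, 48.2]
2.45 [-166.9, 44.8]
2.5 [-166.9, 49.4]
2.55 [-166.9, 42.9]
2.6 [-167.4, 60.8]
2.65 [-167.3, 61.6]
2.7 [-167.3, 57.3]
2.75 [-167.4, 60.6]
2.8 [-167.2, 56.2]
2.85 [-167.1, 56.0]
2.9 [-167.1, 53.0]
2.95 [-167.1, 52.6]
[ 5.4863  9.4451 13.929  15.0357 17.428  23.4319 32.2544 52.5603] [  94.   90.   93.   91.   92. -166. -168. -167.][ WARN:0@0.107] global loadsave.cpp:1063 imwrite_ Unsupported depth image for selected encoder is fallbacked to CV_8U.
```

View pics/p0.png

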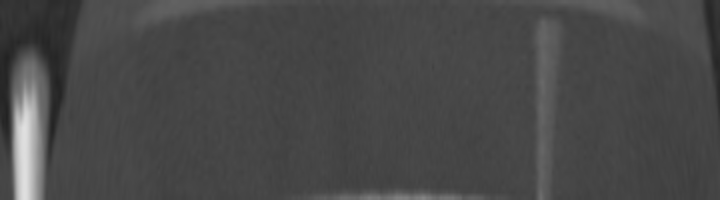

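{"name": "send_rows", "arguments": {"steps": [[-0.01,-0.046,0,0.6,1],[-0.02,-0.092,0,0.6,1],[-0.03,-0.138,0,0.6,1],[-0.04,-0.1845,0,0.6,1],[-0.04,-0.1845,0,0.6,1],[-0.04,-0.1845,0.04,0.6,1],[-0.04,-0.1845,0.08,0.6,1],[-0.04,-0.1845,0.105,0.6,1],[-0.04,-0.1845,0.119,0.6,1],[-0.04,-0.1845,0.119,0.6,1]], "squeeze": 30}}

```text
time: 4.0
eef_pos: [0.5527, -0.048, 0.1418]
tcp_rot: [0.922, 0.387, -0.002, -0.001]
contact_force: [0.1, 0.7, -0.9]
opening: 0.997
finger_force: 0.0
```

Run:
```python
from h import *
s=ctrl.get_state(); M=R.from_quat(s['tcp_rot']).as_matrix(); d=s['eef_pos']-H; print(s['time'],'t,u,z',d@T,d@U,d@Z,s['contact_force'],np.degrees(np.arctan2(M[1,1],M[0,1])))
```

```text
4.0 t,u,z -0.03415828431038493 -0.0004939687263733709 0.026836371333015904 [ 0.1033  0.6781 -0.8531] -44.512124710306296
```

Positioned as planned; now close on the rim.

{"name": "send_rows", "arguments": {"steps": [[0,0,0,0,0.2],[0,0,0,0,0],[0,0,0,0,-1],[0,0,0,0,-1],[0,0,0,0,-1]], "squeeze": 30}}

```text
time: 4.5
eef_pos: [0.5542, -0.0484, 0.1452]
tcp_rot: [0.922, 0.387, 0.001, 0.001]
contact_force: [-0.3, -0.6, 3.7]
opening: 0.278
finger_force: 32.8
```

{"name": "send_rows", "arguments": {"steps": [[0.0074,0,-0.0052,0,-1],[0.0156,0,-0.0091,0,-1],[0.0244,0,-0.0114,0,-1],[0.0334,0,-0.0122,0,-1],[0.0424,0,-0.0114,0,-1],[0.0512,0,-0.0091,0,-1],[0.0594,0,-0.0052,0,-1],[0.0668,0,0,0,-1],[0.0732,0,0.0064,0,-1],[0.0732,0,0.0064,0,-1],[0.0732,0,0.0064,0,-1]]}}

```text
time: 5.6
eef_pos: [0.6078, 0.0068, 0.1406]
tcp_rot: [0.922, 0.387, 0.004, -0.0]
contact_force: [1.9, 3.2, 6.6]
opening: 0.282
finger_force: 31.2
```

{"name": "send_rows", "arguments": {"steps": [[0,0,0,0,1],[0,0,0,0,1],[0,0.018,-0.046,0,1],[-0.01,0.05,-0.08,0,1],[-0.02,0.09,-0.11,0,1],[-0.03,0.135,-0.12,0,1],[-0.035,0.18,-0.12,0,1]]}}

```text
time: 6.3
eef_pos: [0.7105, -0.1485, 0.2611]
tcp_rot: [0.922, 0.387, 0.002, 0.002]
contact_force: [0.3, -0.8, -1.0]
opening: 0.997
finger_force: 0.0
```

```bash
cat > cap.py <<'E'
from h import *
import pickle,sys
L=[]
for i in range(int(sys.argv[2])):
    s=ctrl.get_state(); im=ctrl.read_camera("wrist"); L.append((s['time'],s['eef_pos'],s['tcp_rot'],im))
pickle.dump(L,open(sys.argv[1],"wb"))
ex=(A<-135)|(A>155)
for l in L:
    sc=score(polar(l[3],*l[1:3])); sc[ex]=-99; i=np.argsort(sc)[-1]; print(round(l[0],2),A[i],round(float(sc[i]),1),end=' | ')
E
python3 cap.py w1.pkl 50
```

```text
6.3 -56.0 17.3 | 6.35 -44.0 16.2 | 6.4 -35.0 17.9 | 6.45 -31.0 17.3 | 6.5 -31.0 17.1 | 6.55 -33.0 17.0 | 6.6 -37.0 17.8 | 6.65 -42.0 17.0 | 6.7 -50.0 17.2 | 6.75 -58.0 16.7 | 6.8 -68.0 16.8 | 6.85 -77.0 18.9 | 6.9 -86.0 17.8 | 6.95 -95.0 14.9 | 7.0 -102.0 15.9 | 7.05 -107.0 16.3 | 7.1 -110.0 18.2 | 7.15 -111.0 17.2 | 7.2 -111.0 17.2 | 7.25 -111.0 16.1 | 7.3 -110.0 17.7 | 7.35 -110.0 17.3 | 7.4 -109.0 18.3 | 7.45 -108.0 16.8 | 7.5 -108.0 16.3 | 7.55 -107.0 17.3 | 7.6 -107.0 16.3 | 7.65 -106.0 17.3 | 7.7 -106.0 16.5 | 7.75 -105.0 15.9 | 7.8 -105.0 16.6 | 7.85 -105.0 16.8 | 7.9 -105.0 16.5 | 7.95 -105.0 16.4 | 8.0 -105.0 17.7 | 8.05 -105.0 17.3 | 8.1 -105.0 16.8 | 8.15 -105.0 17.7 | 8.2 -105.0 17.3 | 8.25 -105.0 17.4 | 8.3 -105.0 17.6 | 8.35 -105.0 17.3 | 8.4 -105.0 15.3 | 8.45 -105.0 17.5 | 8.5 -105.0 17.4 | 8.55 -105.0 16.3 | 8.6 -105.0 16.7 | 8.65 -105.0 15.7 | 8.7 -105.0 16.9 | 8.75 -105.0 18.1 |
```

```bash
cat > fit.py <<'E'
from h import *
import h,pickle,sys
from scipy.optimize import least_squares
from scipy.integrate import solve_ivp
ex=(A<-135)|(A>155)
def track(files):
    D=[]
    for k,f in enumerate(files):
        for t,pos,rot,im in pickle.load(open(f,"rb")):
            p=polar(im,pos,rot); sc=score(p); sc[ex]=-99; i=int(np.argmax(sc))
            if sc[i]<10: continue
            j=(np.arange(i-7,i+8))%360; w=p[:,j]-np.median(p[:,j],1)[:,None]; w=np.maximum(w-4,0)
            w=np.array([b.reshape(5,-1).mean(0) if 0 else b for b in w]).reshape(8,5,15).mean(1)
            c=(w@np.arange(-7,8))/(w.sum(1)+1e-9); D.append((k,t,A[i],A[i]+c))
    return D
rb=RR.reshape(8,5).mean(1)
def calib(D):
    "centre offset (dt,dz) in face plane: phi(r)=phi0+(dt cos-dz sin)/r ; phi0 free per frame"
    a=[];b=[]
    for _,_,g,c in D:
        x=1/rb; x=x-x.mean(); y=np.radians(c-c.mean()); g=np.radians(g)
        for xi,yi in zip(x,y): a.append([xi*np.cos(g),-xi*np.sin(g)]); b.append(yi)
    return least_squares(lambda q:np.array(a)@q-np.array(b),[0,0],loss='soft_l1',f_scale=.01).x
def swing(D,t0=0):
    t=np.array([d[1] for d in D]); y=np.unwrap(np.radians([d[3].mean() for d in D]))
    def sim(q):
        th0,a,b,y0,v0=q
        f=lambda _,s:[s[1],-a*np.sin(s[0]-th0)-b*np.tanh(s[1]/.03)]
        return solve_ivp(f,(t[0],t[-1]),[y0,v0],t_eval=t,max_step=.02,rtol=1e-6).y[0]
    v=(y[2]-y[0])/(t[2]-t[0]); best=None
    for g in np.radians([-30,0,30]):
        r=least_squares(lambda q:sim(q)-y,[y[-1]+g,15,5,y[0],v],loss='soft_l1',f_scale=.02,diff_step=1e-4)
        if best is None or r.cost<best.cost: best=r
    q=best.x; J=np.linalg.inv(best.jac.T@best.jac)*2*best.cost/len(t)
    print('heavy-down line angle',np.degrees(q[0]),'sd',np.degrees(J[0,0]**.5),'a,b',q[1:3],'asin b/a',np.degrees(np.arcsin(min(1,q[2]/q[1]))),'rms deg',np.degrees(np.sqrt(np.mean(best.fun**2))),'last',np.degrees(y[-1]))
if __name__=="__main__":
    D=track(sys.argv[1:]); print('rest',D[-1][3])
    if len(sys.argv)>1:
        q=calib(D); print('offset t,z mm',q*1e3); h.H=h.H+q[0]*T+q[1]*Z
        D=track(sys.argv[1:]); print('again',calib(D)*1e3,D[-1][3])
        for k in range(len(sys.argv)-1):
            d=[x for x in D if x[0]==k]
            if np.ptp([x[2] for x in d])>15: swing(d); swing(d[:26])
            else: print('static',np.mean([x[3].mean() for x in d]))
E
python3 fit.py w1.pkl w0.pkl
```

```text
rest [91.9126 91.3037 91.544  91.0542 90.9628 91.0699 90.9075 90.7019]
offset t,z mm [-1.2073 -0.9507]
again [ 1.95   -0.9256] [89.6462 90.0052 90.3318 89.9621 90.0827 90.2051 90.0855 90.1755]
heavy-down line angle -88.83276516440588 sd 0.11403459372346113 a,b [25.7534  8.2153] asin b/a 18.602497558723474 rms deg 0.556812833335244 last -104.66204409914056
heavy-down line angle -88.64716197242718 sd 0.12039210022582679 a,b [25.6726  8.0937] asin b/a 18.376965354379717 rms deg 0.29522352431809806 last -105.16380978008317
static 90.35715744198711
```

```bash
python3 - <<'E'
from h import *
s=ctrl.get_state(); M=R.from_quat(s['tcp_rot']).as_matrix(); d=s['eef_pos']-H; print(s['time'],'t,u,z',d@T,d@U,s['eef_pos'][2],np.degrees(np.arctan2(M[1,1],M[0,1])))
E
sed -e 's/-b\*np.tanh(s\[1\]\/.03)/-b*np.tanh(s[1]\/.03)-q[5]*s[1]/; s/th0,a,b,y0,v0=q/th0,a,b,y0,v0=q[:5]/; s/y\[0\],v\]/y[0],v,.1]/; s/q\[1:3\]/q[1:]/' fit.py > fitv.py; python3 fitv.py w1.pkl w0.pkl
```

```text
8.8 t,u,z 0.00467360778044721 0.1800466877265514 0.25752117305664707 -44.49440870002095
rest [91.9126 91.3037 91.544  91.0542 90.9628 91.0699 90.9075 90.7019]
offset t,z mm [-1.2073 -0.9507]
again [ 1.95   -0.9256] [89.6462 90.0052 90.3318 89.9621 90.0827 90.2051 90.0855 90.1755]
heavy-down line angle -89.62191252366715 sd 1.026736887947919 a,b [25.5674  7.7783 -0.9328  5.0248  0.2596] asin b/a 17.711819566106993 rms deg 0.5528987514862488 last -104.66204409914056
heavy-down line angle -89.39133722546738 sd 0.6313093501523821 a,b [25.474   7.647  -0.9312  4.9858  0.2533] asin b/a 17.46892226171206 rms deg 0.2848065626335527 last -105.16380978008317
static 90.35715744198711
```

{"name": "send_rows", "arguments": {"steps": [[-0.011,-0.045,0,0,1],[-0.022,-0.09,0,0,1],[-0.033,-0.135,0,0,1],[-0.0445,-0.18,0,0,1],[-0.0445,-0.18,0,0,1],[-0.0445,-0.18,0.04,0,1],[-0.0445,-0.18,0.08,0,1],[-0.0445,-0.18,0.11,0,1],[-0.0445,-0.18,0.12,0,1],[-0.0445,-0.18,0.12,0,1]]}}

```text
time: 9.8
eef_pos: [0.5487, -0.0526, 0.1362]
tcp_rot: [0.922, 0.387, -0.001, -0.001]
contact_force: [0.2, -0.9, 0.6]
opening: 1.0
finger_force: 0.0
```

{"name": "send_rows", "arguments": {"steps": [[0,0,0,0,0],[0,0,0,0,-1],[0,0,0,0,-1],[0,0,0,0,-1],[0,0,0,0,-1]], "squeeze": 30}}

```text
time: 10.3
eef_pos: [0.5498, -0.0529, 0.1388]
tcp_rot: [0.922, 0.387, 0.001, 0.001]
contact_force: [-1.1, -0.4, 3.0]
opening: 0.28
finger_force: 33.9
```

{"name": "send_rows", "arguments": {"steps": [[0.0064,0,-0.0064,0,-1],[0.0138,0,-0.0116,0,-1],[0.022,0,-0.0155,0,-1],[0.0308,0,-0.0178,0,-1],[0.0398,0,-0.0186,0,-1],[0.0488,0,-0.0178,0,-1],[0.0576,0,-0.0155,0,-1],[0.0658,0,-0.0116,0,-1],[0.0732,0,-0.0064,0,-1],[0.0796,0,0,0,-1],[0.0824,0,0.0036,0,-1],[0.0824,0,0.0036,0,-1]]}}

```text
time: 11.5
eef_pos: [0.61, 0.0091, 0.1375]
tcp_rot: [0.922, 0.387, 0.004, -0.0]
contact_force: [0.9, 3.4, 7.9]
opening: 0.276
finger_force: 31.8
```

{"name": "send_rows", "arguments": {"steps": [[0,0,0,0,1],[0,0,0,0,1],[0,0.018,-0.046,0,1],[-0.01,0.05,-0.08,0,1],[-0.02,0.09,-0.11,0,1],[-0.03,0.135,-0.12,0,1],[-0.04,0.18,-0.12,0,1]]}}

```text
time: 12.2
eef_pos: [0.7092, -0.1497, 0.2573]
tcp_rot: [0.922, 0.387, 0.002, 0.001]
contact_force: [0.6, -0.4, 1.3]
opening: 1.0
finger_force: 0.0
```

```bash
python3 cap.py w2.pkl 45; echo; python3 fit.py w1.pkl w2.pkl w0.pkl
```

```text
12.2 -104.0 16.9 | 12.25 -104.0 17.2 | 12.3 -104.0 17.6 | 12.35 -104.0 17.9 | 12.4 -104.0 18.0 | 12.45 -104.0 17.3 | 12.5 -104.0 18.3 | 12.55 -104.0 16.6 | 12.6 -104.0 17.3 | 12.65 -104.0 17.0 | 12.7 -104.0 18.1 | 12.75 -104.0 17.8 | 12.8 -104.0 16.5 | 12.85 -104.0 17.5 | 12.9 -104.0 16.9 | 12.95 -104.0 17.8 | 13.0 -104.0 16.7 | 13.05 -104.0 17.3 | 13.1 -104.0 18.0 | 13.15 -104.0 16.9 | 13.2 -104.0 17.7 | 13.25 -104.0 18.1 | 13.3 -104.0 16.7 | 13.35 -104.0 16.8 | 13.4 -104.0 18.8 | 13.45 -104.0 17.4 | 13.5 -104.0 16.8 | 13.55 -104.0 17.0 | 13.6 -104.0 16.9 | 13.65 -104.0 16.5 | 13.7 -104.0 17.7 | 13.75 -104.0 17.1 | 13.8 -104.0 17.2 | 13.85 -104.0 17.4 | 13.9 -104.0 17.4 | 13.95 -104.0 18.6 | 14.0 -104.0 16.7 | 14.05 -104.0 16.9 | 14.1 -104.0 17.7 | 14.15 -104.0 17.7 | 14.2 -104.0 18.5 | 14.25 -104.0 17.4 | 14.3 -104.0 16.6 | 14.35 -104.0 16.8 | 14.4 -104.0 17.9 | 
rest [91.9126 91.3037 91.544  91.0542 90.9628 91.0699 90.9075 90.7019]
offset t,z mm [-1.4498 -0.8053]
again [ 3.5693 -1.8155] [91.     90.3038 90.411  90.1106 90.1657 90.3202 90.2862 90.334 ]
heavy-down line angle -89.01305798260209 sd 0.1038001190234338 a,b [25.8734  8.3178] asin b/a 18.75259506092683 rms deg 0.5055803713737093 last -104.92756275271321
heavy-down line angle -88.7848618461605 sd 0.078576344884795 a,b [25.776   8.1663] asin b/a 18.470537242948293 rms deg 0.2422603525411726 last -105.39706646361205
static -103.48414274790214
static 90.5424493176654
```

The first swing gives a clear answer: heavy side down when the line is at about -89°, with 18.6° of drag dead-band. The second release stopped at -104°, consistent with that. Next I'll turn the wheel about +15°, let go gently and check; drag will hold it there.

{"name": "send_rows", "arguments": {"steps": [[-0.003,-0.045,0,0,1],[-0.006,-0.09,0,0,1],[-0.01,-0.135,0,0,1],[-0.01,-0.18,0,0,1],[-0.01,-0.18,0,0,1],[-0.01,-0.18,0.04,0,1],[-0.01,-0.18,0.08,0,1],[-0.01,-0.18,0.098,0,1],[-0.01,-0.18,0.098,0,1]]}}

```text
time: 15.35
eef_pos: [0.5698, -0.0292, 0.1521]
tcp_rot: [0.922, 0.387, -0.003, -0.002]
contact_force: [-0.6, -0.1, 0.1]
opening: 1.0
finger_force: 0.0
```

{"name": "send_rows", "arguments": {"steps": [[0,0,0,0,0],[0,0,0,0,-1],[0,0,0,0,-1],[0,0,0,0,-1],[0,0,0,0,-1],[0.004,0,0,0,-1],[0.008,0,-0.0005,0,-1],[0.012,0,0,0,-1],[0.0145,0,0,0,-1],[0.0145,0,0,0,-1],[0.0145,0,0,0,-1]], "squeeze": 30}}

```text
time: 16.45
eef_pos: [0.5824, -0.0193, 0.1571]
tcp_rot: [0.922, 0.387, 0.0, 0.001]
contact_force: [-2.6, -0.9, 5.5]
opening: 0.277
finger_force: 30.5
```

{"name": "send_rows", "arguments": {"steps": [[0,0,0,0,1],[0,0,0,0,1],[0,0,0,0,1],[0,0,-0.046,0,1],[0,0,-0.092,0,1],[0,0.045,-0.098,0,1],[-0.002,0.09,-0.098,0,1],[-0.004,0.135,-0.098,0,1],[-0.005,0.18,-0.098,0,1],[-0.005,0.18,-0.098,0,1],[-0.005,0.18,-0.098,0,1]]}}

```text
time: 17.55
eef_pos: [0.7069, -0.1494, 0.2519]
tcp_rot: [0.922, 0.386, -0.001, -0.001]
contact_force: [0.1, 0.4, 0.4]
opening: 1.001
finger_force: 0.0
```

```bash
python3 cap.py w3.pkl 4; echo; python3 fit.py w1.pkl w2.pkl w0.pkl w3.pkl | tail -4;python3 - <<'E'
from h import *
s=ctrl.get_state(); d=s['eef_pos']-H; print(s['time'],'t,u,z',d@T,d@U,s['eef_pos'][2])
E
```

```text
17.55 -95.0 17.0 | 17.6 -95.0 17.3 | 17.65 -94.0 16.8 | 17.7 -94.0 17.3 | 
heavy-down line angle -88.7012627759282 sd 0.09847153323983743 a,b [25.755   8.1612] asin b/a 18.47428122431558 rms deg 0.2727238258845197 last -105.31260343763289
static -103.38709617776988
static 90.49460009214846
static -93.66576294330667
17.75 t,u,z 0.002703715891650833 0.17895908438124683 0.2547255023883711
```

{"name": "send_rows", "arguments": {"steps": [[-0.002,-0.045,0,0,1],[-0.004,-0.09,0,0,1],[-0.006,-0.135,0,0,1],[-0.008,-0.18,0,0,1],[-0.008,-0.18,0,0,1],[-0.008,-0.18,0.04,0,1],[-0.008,-0.18,0.08,0,1],[-0.008,-0.18,0.098,0,1],[-0.008,-0.18,0.098,0,1],[-0.008,-0.18,0.098,0,1]]}}

```text
time: 18.75
eef_pos: [0.5734, -0.0283, 0.1571]
tcp_rot: [0.922, 0.387, 0.001, 0.001]
contact_force: [0.8, 0.7, 1.0]
opening: 1.003
finger_force: 0.0
```

{"name": "send_rows", "arguments": {"steps": [[0,0,0,0,0],[0,0,0,0,-1],[0,0,0,0,-1],[0,0,0,0,-1],[0,0,0,0,-1]], "squeeze": 30}}

```text
time: 19.25
eef_pos: [0.5734, -0.0286, 0.1568]
tcp_rot: [0.922, 0.387, 0.001, 0.001]
contact_force: [-0.5, 0.4, 2.4]
opening: 0.277
finger_force: 31.1
```

Run:
```python
from h import *
a=[]
for n in("scene","top","wrist"):
    im=ctrl.read_camera(n); cv2.imwrite(f"pics/{n}4.png",im[:,:,::-1])
    if n!="wrist":
        c=proj(n,H)[0].astype(int); a.append(cv2.resize(im[c[1]-33:c[1]+33,c[0]-33:c[0]+33],(390,390),interpolation=cv2.INTER_CUBIC))
cv2.imwrite("pics/z4.png",np.hstack(a)[:,:,::-1])
```

```text
(no output)
```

View pics/z4.png

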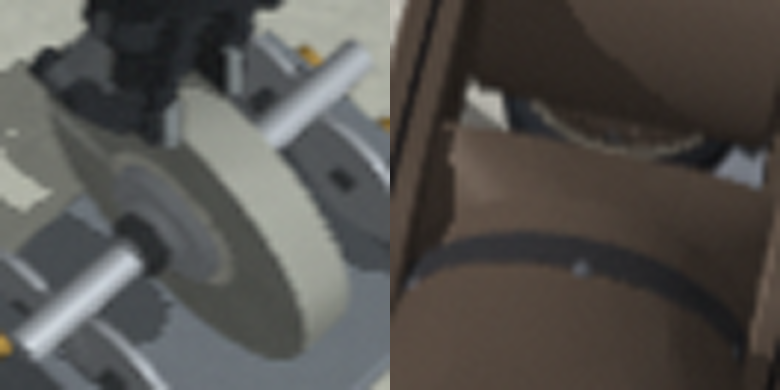

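View pics/wrist4.png

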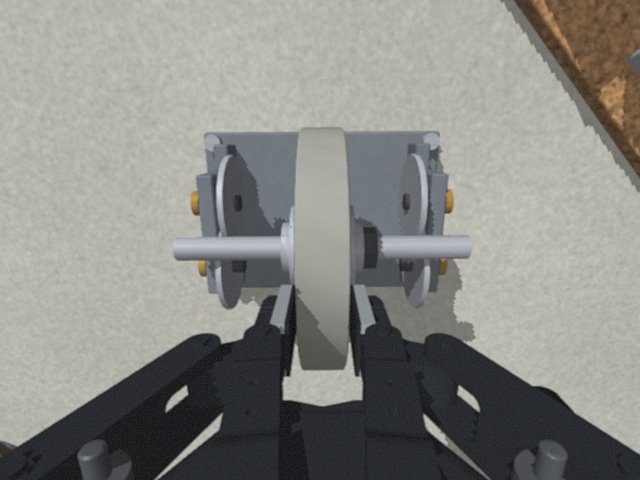

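The scene zoom shows the pads on the rim near (170,110). The wrist view shows the wheel gripped at about (320,320) with the line out of sight. So I'll turn, release and check from the viewing pose again.

{"name": "send_rows", "arguments": {"steps": [[0.003,0,0,0,-1],[0.006,0,0,0,-1],[0.0075,0,0,0,-1],[0.0075,0,0,0,-1],[0.0075,0,0,0,-1],[0.0075,0,0,0,-1]]}}

```text
time: 20.0
eef_pos: [0.5781, -0.0236, 0.1568]
tcp_rot: [0.922, 0.387, -0.001, 0.001]
contact_force: [-2.2, -2.2, 5.9]
opening: 0.281
finger_force: 31.7
```

{"name": "send_rows", "arguments": {"steps": [[0,0,0,0,1],[0,0,0,0,1],[0,0,0,0,1],[0,0,-0.046,0,1],[0,0,-0.092,0,1],[0,0.045,-0.098,0,1],[0,0.09,-0.098,0,1],[0,0.135,-0.098,0,1],[0,0.18,-0.098,0,1],[0,0.18,-0.098,0,1],[0,0.18,-0.098,0,1]]}}

```text
time: 21.1
eef_pos: [0.7065, -0.1496, 0.2517]
tcp_rot: [0.922, 0.386, -0.001, -0.001]
contact_force: [-0.5, 0.3, 0.1]
opening: 1.001
finger_force: 0.0
```

```bash
python3 cap.py w4.pkl 6; echo; python3 fit.py w1.pkl w2.pkl w0.pkl w3.pkl w4.pkl| tail -5;python3 - <<'E'
from h import *
s=ctrl.get_state(); d=s['eef_pos']-H; print(s['time'],'t,u,z',d@T,d@U,s['eef_pos'][2])
E
```

```text
21.1 -90.0 17.8 | 21.15 -90.0 17.6 | 21.2 -90.0 17.6 | 21.25 -90.0 18.5 | 21.3 -90.0 17.3 | 21.35 -90.0 18.0 | 
heavy-down line angle -88.58917008648477 sd 0.08771467967962009 a,b [25.8005  8.1931] asin b/a 18.515278879099974 rms deg 0.22952339419035442 last -105.25224952223698
static -103.28646246413682
static 90.2993384929633
static -93.3569853252454
static -89.06676396706813
21.4 t,u,z 0.0021278354501423936 0.17910717537941903 0.25503760392572816
```

{"name": "send_rows", "arguments": {"steps": [[0,-0.045,0,0,1],[0,-0.09,0,0,1],[-0.002,-0.135,0,0,1],[-0.002,-0.18,0,0,1],[-0.002,-0.18,0,0,1],[-0.002,-0.18,0.04,0,1],[-0.002,-0.18,0.08,0,1],[-0.002,-0.18,0.098,0,1],[-0.002,-0.18,0.098,0,1],[-0.002,-0.18,0.098,0,1],[-0.002,-0.18,0.098,0,1],[-0.002,-0.18,0.098,0,1]]}}

```text
time: 22.6
eef_pos: [0.5781, -0.0247, 0.1582]
tcp_rot: [0.922, 0.387, 0.002, 0.001]
contact_force: [-0.8, -0.4, -0.2]
opening: 1.003
finger_force: 0.0
```

{"name": "send_rows", "arguments": {"steps": [[0,0,0,0,0],[0,0,0,0,-1],[0,0,0,0,-1],[0,0,0,0,-1],[0,0,0,0,-1],[0,0,0,0,-1],[0,0,0,0,-1],[0,0,0,0,-1],[0,0,0,0,-1],[0,0,0,0,-1]], "squeeze": 40}}

```text
time: 23.6
eef_pos: [0.5771, -0.0247, 0.1563]
tcp_rot: [0.922, 0.387, 0.0, 0.001]
contact_force: [1.0, -1.3, 1.4]
opening: 0.273
finger_force: 42.6
```

```bash
python3 -c "
from plant import ctrl
print(ctrl.sign_off())"
```

```text
the job is handed in; nothing more can be done
None
```

The job is handed in with the wheel gripped and held still, heavy side straight down to within about 1–2° by my estimate (white line about 89° from straight up); this rests on one clear swing, as the second had stopped before I could watch it.

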